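# Load the blue reel on the dispenser stand

### The job

Load the empty blue reel on the green stand: take the axle out of the stand by its yellow handle, push its rod through the blue reel's bore and lift the reel on it. Then lay the axle back in both forks of the stand, so that the reel hangs on it between the forks, and let go. Leave the orange reel where it is.

Things in the scene. Friction and masses are not known exactly. Their poses are not given: they have to be found in the camera images.
- axle: Reel axle, 0.1 kg (mass mostly in the rod), starts lying level in the stand's forks. Origin on its axis where the reel belongs; y axis along the rod, away from the handle. Along y (mm): yellow square handle 24 x 24 from -159 to -74, grip it at -116 across x, firmly (50 N, else the rod may sag); collar 30 across to -66; bare rod 12 thick to +66; end rim 20 across to +71. All on one axis.
- blue_reel: Reel to load: empty blue plastic reel, 0.05 to 0.1 kg, 60 mm wide, octagonal cheeks 80 mm across flats, straight through bore 40 mm across, open at both ends. Lies on a flat of its cheeks, bore level. Origin: centre of the bore, 40 mm above the table; y axis along the bore, roughly to the robot's left (within 15 degrees).
- orange_reel: Same reel in orange; not wanted, must stay where it is.
- stand: Green stand, fixed. Origin: centre of the base's underside; y along the laid axle, roughly to the robot's left; the handle starts on the -y side. Base 110 (x) x 130 (y) x 8 mm. Two forks 8 mm thick at y = -50 and +50 mm, open upward, top at 118 mm, floor at 84 mm; gap 18 mm wide at the floor, 57 mm at the top. A hung reel's centre is 14 mm below the rod's axis.
- seat (a point): Point of the stand midway between the forks, 90 mm above the table, on the axis of a laid axle; axes as the stand's.
Mind the look-alikes: they are no part of the job. What is shaped like the axle but pink is not meant.

How it is judged:
On the way:
1. the blue reel is lifted clear of the table on the axle, not held by the fingers (height (world z) of blue_reel above 0.06 m and distance between blue_reel and axle below 0.05 m and horizontal distance between blue_reel and seat above 0.15 m and contact force between the fingers and blue_reel below 0.5 N), for 0.2 s.
At the end, for the whole second after the job is handed in: Axle in both forks (origin within 20 mm of the seat, within 7 degrees of the stand's direction); blue reel hangs on it between the forks (centre within 35 mm of the seat, over 62 mm above the table, bore within 23 degrees of the rod); both at rest; orange reel moved under 30 mm (distance between axle and seat below 0.02 m and angle between the y axis of axle and the y axis of stand, either way round below 0.12 rad and distance between blue_reel and seat below 0.035 m and angle between the y axis of blue_reel and the y axis of axle, either way round below 0.4 rad and height (world z) of blue_reel above 0.062 m and linear speed of each of blue_reel, axle below 0.05 m/s and distance of orange_reel from where it was at the start of the episode below 0.03 m); the robot touches nothing.
It fails at once if the orange reel is displaced by 30 mm or more (distance of orange_reel from where it was at the start of the episode above 0.03 m).
It also fails if it takes over 58 s, if anything falls off the work surface, if the arm or the gripper's body presses on something with over 40 N, if the wrist force passes 120 N, or if a joint passes its speed limit or range.

### The arm

A 6-joint arm with a two-finger parallel gripper is mounted at the origin on a cart in front of the work surface, level with it; the furniture and walls round the work are solid. World frame = base frame: x ahead of the robot, y to its left, z up, the work surface at z = 0. Lengths are in m, angles in rad, forces in N, time in s.
With the tool pointing down it reaches from about 0.25 to 0.85 m from the base axis. Payload 12.5 kg.
Tool frame: the origin (TCP) lies between the finger pads; the fingertips stand 25 mm ahead of it and the grasp point (between the pads) lies 6 mm ahead of it; z points along the fingers, y is the line along which they close (so a half turn about z gives the same grasp; the last joint's range is limited). The gripper opens to 93 mm and grips with 3 to 60 N. Pads are 15 mm wide; open, the fingers measure 128 mm over their backs; the gripper's body (75 mm by 188 mm) begins 65 mm behind the grasp point.
Start: joints at [-1.314, 0.351, 1.652, -0, 1.139, -0.085], TCP at [0.184, -0.518, 0.244] pointing down, gripper open.
Joint ranges: [-2.75, 2.75], [-0.79, 2.1], [0.01, 2.65], [-1.57, 4.71], [0.07, 3.14], [-2.87, 2.87]. Speed limits (rad/s): [2.22, 2.22, 2.79, 3.14, 3.14, 3.14].

### API

Orientations are given as a unit quaternion [w, x, y, z].
In Python, from plant import arm, snapshot, camera_model gives the robot as it stands. The module is installed in compiled form; this text tells all that it offers.
- The arm moves only by the tool play_rows, never from a script. Its argument "commands" is a list of rows, each a list of 7 numbers: the shift along the tool's x, y, z in m, then the turn, a rotation vector about the tool's x, y, z in rad, then the closure, from -1 (fully open) to 1 (shut). In form: [[dx, dy, dz, ax, ay, az, jaw], ...]. A call has exactly 10 rows; each row is the pose to reach, as a shift and turn from the pose commanded when the call began, along the tool's axes at that moment; what a row does not reach only later rows make up. A row lasts 1/8 s, in which the tool goes at most 62.5 mm and 10.7 degrees, less where a joint would pass 70% of its speed; a pose out of reach is approached as far as the arm can. A call with a gripper value outside its range is refused whole. The fingers move at their own pace and stop on an object; "grip_force" is the grip in N (left out, the last holds). Time passes only in rows, so rows that repeat a pose let the fingers close, or fill a call up. It gives the time, the measured TCP pose, the force, the opening and the grip force at its end, in the units of the state.
- arm.get_state(): the state, without advancing time (a new reading comes with each control period).
- snapshot(name): name is "scene" or "side" or "wrist"; returns (picture, depth): 400x640x3 uint8, blue, green, red; 400x640 float32, m along the optical axis (not along the pixel's ray), 0 where there is no reading.
- camera_model(name): a dict with "fx", "fy", "cx", "cy" (pixels), "R" (3x3) and "t" (3): a world point X has camera coordinates R X + t. Camera axes: x right, y down, z forward; pixel columns grow to the right and rows downward; lengths in m; the calibration is good to about 2 mm. A picture is of the moment at which its call begins: read the wrist's pose just before it. camera_model takes no time and is no camera call; for the wrist camera it gives the pose at the moment of the call.
- arm.sign_off(): hands the job in; it is judged then, once.
The state is a dict: "time_s": time; "q": joint angles; "qvel": joint speeds; "joint_efforts": joint torques, N m; "ee_pos": TCP position; "tcp_rot": TCP orientation; "force": force on the tool from outside, world axes, zero at the start; "torque": the same for the moment, N m; "grip_width": opening from 0.0 (shut) to 1.0 (fully open); "gripper_force": force on a finger pad.
Only numpy, scipy, OpenCV 4.12 (cv2) and the standard library are available. Lean on these libraries where they do the work, as an engineer would, in place of code of your own. Each camera call takes 0.05 s, during which the arm holds its last target. There are 200 camera calls.

## Working session

There is one attempt and no reset: what is moved stays moved. The work goes in short steps, Python scripts to look and compute and a tool call to move; the robot and the scene stay as the last step left them, time stands still between calls to the robot, and variables do not carry over. Pictures are saved under pics/ and viewed, at most 10 in all, crops included, and the job is handed in when it is done.

Besides the shell and the picture viewer there is one more tool, called after "Request:" by a JSON object that holds its "fn" and its "kwargs", one argument or row to a line. play_rows: Moves the arm, as the interface text tells. Its arguments: {"type":"object","properties":{"commands":{"type":"array","items":{"type":"array","items":{"type":"number"}}},"grip_force":{"type":"number"}},"required":["commands"]}

```bash
mkdir -p pics; python3 - <<'E'
from plant import arm, snapshot, camera_model
import cv2,numpy as np
for n in("scene","side"):
    p,d=snapshot(n);cv2.imwrite(f"pics/{n}0.png",p);m=camera_model(n)
    np.savez(f"{n}0.npz",p=p,d=d,**m)
    print(n,m["fx"],m["cx"],m["cy"],(-np.array(m["R"]).T@m["t"]).round(3),np.array(m["R"]).round(2).tolist())
s=arm.get_state();print({k:np.round(v,3).tolist() for k,v in s.items()})
E
```

```text
scene 474.8588659653296 323.26892937659824 197.22948340565486 [0.058 0.738 0.651] [[-0.82, -0.58, 0.01], [-0.33, 0.45, -0.83], [0.48, -0.68, -0.56]]
side 496.6432858861546 321.5638837552219 207.87609269024034 [ 0.328 -0.722  0.664] [[0.97, -0.26, -0.02], [-0.17, -0.56, -0.81], [0.2, 0.79, -0.58]]
{'time_s': 0.1, 'q': [-1.314, 0.351, 1.652, 0.0, 1.139, -0.085], 'qvel': [-0.0, -0.001, 0.0, -0.0, 0.001, -0.001], 'joint_efforts': [-0.0, -49.803, -28.57, 0.07, 0.024, -0.0], 'ee_pos': [0.184, -0.518, 0.243], 'tcp_rot': [-0.001, 0.985, 0.17, -0.0], 'force': [-0.035, 0.407, -0.166], 'torque': [0.016, -0.015, 0.039], 'gripper_force': 0.0, 'grip_width': 0.997}
```

View pics/scene0.png

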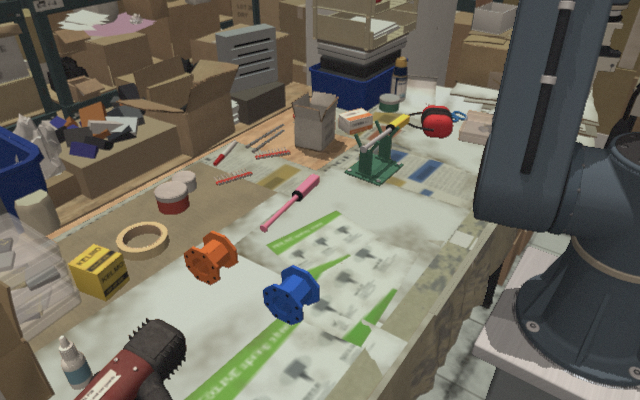

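View pics/side0.png

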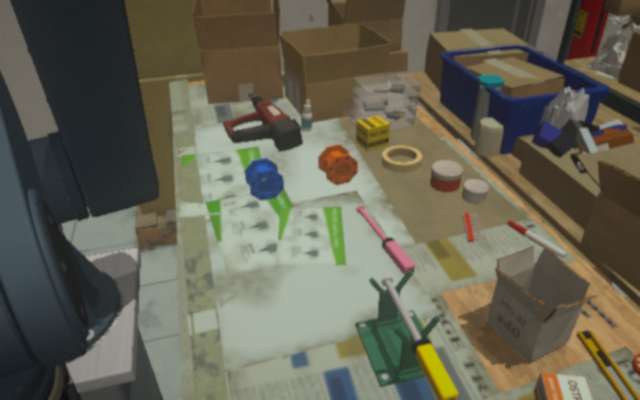

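Scene view: the blue reel is at (292,295), the orange reel at (210,257), and the pink look-alike at (290,203) lies on the table. The green stand is at (373,165), with the yellow handle at (400,124). In the side view the same things are at (265,178), (338,164), (385,240), (400,330) and (435,370). The axle meant is the yellow-handled one in the stand. I'll measure with colour masks and depth, and confirm it in a crop.

```bash
cat >h.py <<'E'
import numpy as np,cv2
def cloud(p,d,m,roi=None):
    v,u=np.mgrid[0:400,0:640]
    c=np.stack([(u-m["cx"])/m["fx"]*d,(v-m["cy"])/m["fy"]*d,d],-1)
    return (c-m["t"])@m["R"]
def mask(p,d,lo,hi,roi):
    h=cv2.inRange(cv2.cvtColor(p,cv2.COLOR_BGR2HSV),lo,hi)>0
    k=np.zeros_like(h);u0,v0,u1,v1=roi;k[v0:v1,u0:u1]=1
    return h&k&(d>0)
C=dict(blue=((105,150,40),(125,255,255)),orange=((5,170,60),(15,255,255)),yellow=((20,150,60),(32,255,255)),green=((65,80,20),(90,255,255)))
E
python3 - <<'E'
from h import *
R=dict(scene=dict(blue=(255,255,330,335),orange=(175,220,245,295),yellow=(375,105,420,145),green=(335,125,410,195)),
side=dict(blue=(235,145,295,210),orange=(310,135,365,190),yellow=(405,330,465,400),green=(345,265,450,395)))
for n in R:
    z=dict(np.load(n+"0.npz"));W=cloud(z["p"],z["d"],z)
    for k,r in R[n].items():
        P=W[mask(z["p"],z["d"],*C[k],r)]
        print(n,k,len(P),"lo",np.percentile(P,2,0).round(3),"hi",np.percentile(P,98,0).round(3),"med",np.median(P,0).round(3))
        if k in("yellow",):
            c=P.mean(0);print("  dir",np.linalg.svd(P-c)[2][0].round(3) if len(P)<5000 else"")
        if k in("blue","green","orange"):
            Q=P[P[:,2]<.012] if k=="green" else P
            if len(Q)>20:print("  rect",cv2.minAreaRect((Q[:,:2]*1000).astype(np.float32)))
        if k=="green":
            T=P[P[:,2]>.095];print("  tops",T.round(3)[::max(1,len(T)//12)].tolist())
a=cv2.imread("pics/scene0.png")[95:200,320:460];b=cv2.imread("pics/side0.png")[255:400,340:480]
b2=cv2.imread("pics/side0.png")[130:230,220:380]
cv2.imwrite("pics/crop1.png",np.hstack([cv2.resize(x,(int(x.shape[1]*400/x.shape[0]),400))[:, :400] for x in(a,b)]))
E
```

```text
scene blue 1998 lo [0.405 0.255 0.011] hi [0.478 0.315 0.082] med [0.436 0.294 0.057]
  rect ((441.9150085449219, 284.1346435546875), (79.83158111572266, 62.58232116699219), 3.6684792041778564)
scene orange 1631 lo [0.588 0.268 0.011] hi [0.662 0.33  0.081] med [0.619 0.307 0.056]
  rect ((628.1424560546875, 297.6665954589844), (81.3579330444336, 62.35361862182617), 6.084567070007324)
scene yellow 145 lo [ 0.56  -0.392  0.088] hi [ 0.583 -0.318  0.105] med [ 0.567 -0.356  0.102]
  dir [-0.032 -0.999 -0.043]
scene green 978 lo [ 0.523 -0.284  0.007] hi [ 0.622 -0.17   0.111] med [ 0.566 -0.222  0.01 ]
  rect ((573.8161010742188, -229.68211364746094), (108.24683380126953, 127.24629974365234), 0.3164009153842926)
  tops [[0.601, -0.281, 0.106], [0.542, -0.281, 0.117], [0.595, -0.278, 0.098], [0.547, -0.281, 0.11], [0.548, -0.278, 0.102], [0.604, -0.181, 0.117], [0.602, -0.178, 0.107], [0.599, -0.179, 0.102], [0.597, -0.18, 0.1], [0.537, -0.184, 0.116], [0.542, -0.179, 0.114], [0.551, -0.181, 0.103], [0.553, -0.181, 0.096]]
side blue 243 lo [0.412 0.249 0.02 ] hi [0.468 0.308 0.083] med 
[... 265 characters left out ...]
66267395019531, 64.10865020751953), 7.622394561767578)
side yellow 1175 lo [ 0.56  -0.399  0.088] hi [ 0.582 -0.318  0.104] med [ 0.569 -0.362  0.102]
  dir [-0.01   1.     0.001]
side green 2079 lo [ 0.522 -0.3    0.006] hi [ 0.62  -0.19   0.112] med [ 0.554 -0.243  0.009]
  rect ((572.5353393554688, -243.4108123779297), (117.20016479492188, 104.79222106933594), 89.37992858886719)
  tops [[0.605, -0.187, 0.116], [0.542, -0.283, 0.118], [0.545, -0.284, 0.116], [0.542, -0.288, 0.119], [0.54, -0.289, 0.118], [0.538, -0.287, 0.116], [0.547, -0.287, 0.112], [0.542, -0.289, 0.114], [0.546, -0.29, 0.111], [0.549, -0.29, 0.109], [0.554, -0.287, 0.101], [0.545, -0.29, 0.104], [0.556, -0.289, 0.096]]
```

View pics/crop1.png

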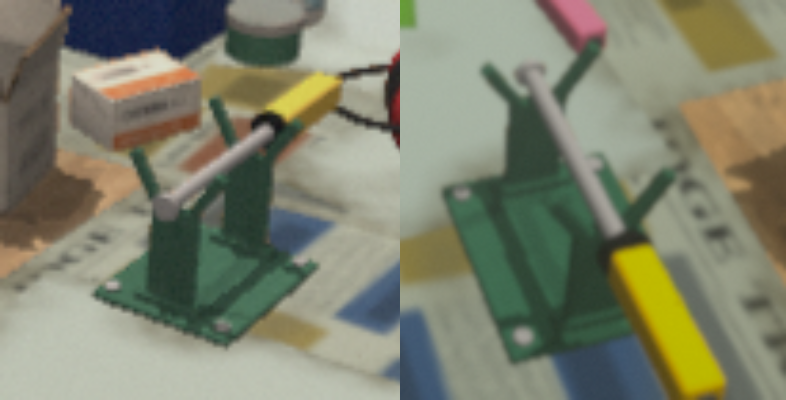

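The crop confirms it: the axle with the yellow handle and black collar lies in the green stand's forks, and the pink one lies apart on the table. Next I check for obstacles and refine the blue reel's yaw.

```bash
cat >>h.py <<'E'
from scipy.spatial.transform import Rotation as Ro
def delta(pos,yaw,st,tilt=None):
    q=st["tcp_rot"];r=Ro.from_quat([q[1],q[2],q[3],q[0]])
    c,s=np.cos(yaw),np.sin(yaw)
    t=Ro.from_matrix(np.array([[c,s,0],[s,-c,0],[0,0,-1.]]))
    return r.inv().apply(np.array(pos)-st["ee_pos"]).round(4).tolist(),(r.inv()*t).as_rotvec().round(4).tolist()
E
python3 - <<'E'
from h import *
from plant import arm
H=np.zeros((24,24))
for n in("scene","side"):
    z=dict(np.load(n+"0.npz"));W=cloud(z["p"],z["d"],z)[z["d"]>0]
    W=W[(W[:,2]<.45)]
    i=np.floor((W[:,0]-0.1)/.03).astype(int);j=np.floor((W[:,1]+.55)/.045).astype(int)
    k=(i>=0)&(i<24)&(j>=0)&(j<24);np.maximum.at(H,(i[k],j[k]),W[k,2])
print("cols y",np.round(-.55+.045*np.arange(24)+.022,2))
for i in range(24):print(f"{.115+.03*i:.2f}",*[f"{int(v*1000):4d}" for v in H[i]])
z=dict(np.load("scene0.npz"));W=cloud(z["p"],z["d"],z)
for k,r in dict(blue=(255,255,330,335),orange=(175,220,245,295)).items():
    P=W[mask(z["p"],z["d"],*C[k],r)];
    F=P[P[:,1]>np.percentile(P[:,1],55)]
    for _ in range(8):
        a=np.linalg.lstsq(np.c_[F[:,0],F[:,2],np.ones(len(F))],F[:,1],rcond=None)[0]
        e=P[:,1]-(P[:,[0,2]]@a[:2]+a[2]);F=P[np.abs(e)<.003]
    print(k,len(F),"face yaw deg",np.degrees(np.arctan(-a[0])),"tilt",a[1],"y at xc",a)
print(delta((.571,-.352,.25),np.pi/2,arm.get_state()))
E
```

```text
cols y [-0.53 -0.48 -0.44 -0.39 -0.35 -0.3  -0.26 -0.21 -0.17 -0.12 -0.08 -0.03
  0.01  0.06  0.1   0.15  0.19  0.24  0.28  0.33  0.37  0.42  0.46  0.51]
0.12    0    0  346    0    0    0    0    0    3    4   19  320  449  449  352    4    0    0    0    0    0    0    0    0
0.15  437  439  347    0    0    0    0    0    3  449  449  416  204  449  419    4    0    0    0    0    0    0    0    0
0.17  403  439  346    0    0    0    0    0    0  449  449  328  212  449  431  281    0    0    0    0    0    0    0    0
0.21  449  402  346    0    0    0    0    0    0    0  449  349  226  449  408  290    0    0    0    0    0    0    0    0
0.23  449  424    0    0    0    0    4    5    5    5  449  446  447  449  318    5    5   10    8    6    6    6    5    5
0.27    0    0    0    0    0    0    6    5    6    6  449  449    6    6    5    6    5   11    8    6    6    6    5    7
0.29    0    0    0    0    0    0    7    6    5    7    6    6    6    5    5    6    6    7    7    6    6    7    6    7
0.33    0    0    0    0    4    3    4    5    5    5    5    5   12  
[... 1642 characters left out ...]
6    6    7    6    5    6   66    6
0.74    4   47   50   51   50  137  138  136    5    5    5    6    5    6    7    5    6    5    5   28    4   74   72   70
0.77  355  119   51   50  136  136    0  137    4    5    6    5    5    5    5    5    5    5   28   29   27   73  127  140
0.80  355  120    0   48  134  134    0  138   10    5    7    9    5    5    5    6    5    5   28    5   28   72  132  140
blue 763 face yaw deg -3.8663624343305347 tilt -0.005382600293706852 y at xc [ 0.06758337 -0.0053826   0.28261544]
orange 601 face yaw deg -6.328514551133401 tilt -0.0018192068815777174 y at xc [ 0.11090479 -0.00181921  0.25677009]
([0.4199, -0.0267, -0.0068], [-0.0008, -0.0007, -1.229])
```

Request:
{"fn": "play_rows", "kwargs": {
  "commands": [
    [0.42, -0.027, 0, 0, 0, -1.229, -1],
    [0.42, -0.027, 0, 0, 0, -1.229, -1],
    [0.42, -0.027, 0, 0, 0, -1.229, -1],
    [0.42, -0.027, 0, 0, 0, -1.229, -1],
    [0.42, -0.027, 0, 0, 0, -1.229, -1],
    [0.42, -0.027, 0, 0, 0, -1.229, -1],
    [0.42, -0.027, 0, 0, 0, -1.229, -1],
    [0.42, -0.027, 0.03, 0, 0, -1.229, -1],
    [0.42, -0.027, 0.04, 0, 0, -1.229, -1],
    [0.42, -0.027, 0.04, 0, 0, -1.229, -1]
  ],
  "grip_force": 55
}}

```text
time_s: 1.35
ee_pos: [0.5704, -0.3521, 0.2032]
tcp_rot: [-0.001, 0.707, 0.707, -0.0]
force: [0.2, 0.3, 0.8]
grip_width: 1.001
gripper_force: 0.0
```

```bash
python3 - <<'E'
from h import *
from plant import arm,snapshot,camera_model
st=arm.get_state();m=camera_model("wrist");p,d=snapshot("wrist");cv2.imwrite("pics/w1.png",p)
W=cloud(p,d,m);P=W[mask(p,d,*C["yellow"],(0,0,640,400))&(W[...,2]>.06)&(W[...,2]<.13)]
print(st["time_s"],st["ee_pos"],st["tcp_rot"],len(P))
if len(P)>20:
    print(np.percentile(P,[1,50,99],0).round(4));T=P[P[:,2]>.098]
    print("toprect",cv2.minAreaRect((T[:,:2]*1000).astype(np.float32)),T[:,2].mean())
G=W[mask(p,d,*C["green"],(0,0,640,400))];print("green",len(G))
if len(G):
  for lo in(.07,.1):
    for s in(-1,1):
      Q=G[(G[:,2]>lo)&(s*(G[:,1]+.235)>0)]
      if len(Q):print(lo,s,np.percentile(Q,[2,50,98],0).round(4).tolist())
print(delta((.571,-.352,.096),np.pi/2,st))
E
```

```text
1.35 [ 0.57042143 -0.35213189  0.20319633] [-7.34052007e-04  7.07367869e-01  7.06845201e-01 -1.45674767e-04] 2091
[[ 0.5616 -0.3963  0.1007]
 [ 0.5726 -0.3529  0.1029]
 [ 0.5833 -0.3151  0.1045]]
toprect ((572.3919067382812, -356.9892578125), (22.53663444519043, 84.81087493896484), 0.44629377126693726) 0.10290120616050678
green 7964
0.07 -1 [[0.5384, -0.2889, 0.0839], [0.5646, -0.2852, 0.116], [0.6085, -0.2815, 0.1194]]
0.07 1 [[0.5605, -0.1889, 0.0838], [0.5659, -0.1873, 0.0854], [0.5827, -0.1854, 0.092]]
0.1 -1 [[0.5376, -0.2889, 0.1011], [0.5536, -0.2852, 0.1173], [0.6087, -0.282, 0.1197]]
([0.0, 0.0007, 0.1072], [-0.0012, -0.0008, -0.0007])
```

Request:
{"fn": "play_rows", "kwargs": {
  "commands": [
    [-0.005, 0.0015, 0.03, 0, 0, 0, -1],
    [-0.005, 0.0015, 0.06, 0, 0, 0, -1],
    [-0.005, 0.0015, 0.09, 0, 0, 0, -1],
    [-0.005, 0.0015, 0.107, 0, 0, 0, -1],
    [-0.005, 0.0015, 0.107, 0, 0, 0, -1],
    [-0.005, 0.0015, 0.107, 0, 0, 0, 1],
    [-0.005, 0.0015, 0.107, 0, 0, 0, 1],
    [-0.005, 0.0015, 0.107, 0, 0, 0, 1],
    [-0.005, 0.0015, 0.107, 0, 0, 0, 1],
    [-0.005, 0.0015, 0.107, 0, 0, 0, 1]
  ],
  "grip_force": 55
}}

```text
time_s: 2.65
ee_pos: [0.5726, -0.3569, 0.0967]
tcp_rot: [0.0, 0.707, 0.707, 0.0]
force: [-0.1, 0.1, 0.3]
grip_width: 0.513
gripper_force: 0.0
```

Request:
{"fn": "play_rows", "kwargs": {
  "commands": [
    [0, 0, 0, 0, 0, 0, 1],
    [0, 0, 0, 0, 0, 0, 1],
    [0, 0, -0.015, 0, 0, 0, 1],
    [0, 0, -0.03, 0, 0, 0, 1],
    [0, 0, -0.045, 0, 0, 0, 1],
    [0, 0, -0.06, 0, 0, 0, 1],
    [0, 0, -0.08, 0, 0, 0, 1],
    [0, 0, -0.1, 0, 0, 0, 1],
    [0, 0, -0.11, 0, 0, 0, 1],
    [0, 0, -0.11, 0, 0, 0, 1]
  ],
  "grip_force": 55
}}

```text
time_s: 3.9
ee_pos: [0.5727, -0.3571, 0.2074]
tcp_rot: [0.001, 0.707, 0.707, 0.0]
force: [-1.0, -0.3, -1.4]
grip_width: 0.252
gripper_force: 54.9
```

```bash
cat >>h.py <<'E'
def look(name,tag):
    from plant import arm,snapshot,camera_model
    st=arm.get_state();m=camera_model(name);p,d=snapshot(name);cv2.imwrite(f"pics/{tag}.png",p)
    return st,m,p,d,cloud(p,d,m)
def rod(p,d,W,st):
    "rod points: near the tool's expected rod line; returns fits y->x, y->z"
    q=st["tcp_rot"];r=Ro.from_quat([q[1],q[2],q[3],q[0]])
    L=r.inv().apply(W.reshape(-1,3)-st["ee_pos"])  # tool coords: x along rod
    k=(d.ravel()>0)&(L[:,0]>.058)&(L[:,0]<.18)&(abs(L[:,1])<.02)&(abs(L[:,2]-.006)<.03)
    return L[k]
E
python3 - <<'E'
from h import *
for n in("scene","side"):
    st,m,p,d,W=look(n,n+"1");L=rod(p,d,W,st)
    print(n,len(L),st["ee_pos"])
    for a in np.arange(.05,.2,.015):
        Q=L[(L[:,0]>a)&(L[:,0]<a+.015)]
        if len(Q)>3:print(round(a,3),len(Q),np.median(Q,0).round(4),"top z",np.percentile(Q[:,2],5).round(4))
E
```

```text
scene 144 [ 0.57270857 -0.35706228  0.20737761]
0.05 5 [ 0.0598 -0.0011  0.0047] top z 0.0028
0.065 18 [ 0.0719 -0.0036  0.0044] top z 0.0019
0.08 19 [ 0.0873 -0.003   0.0052] top z 0.0018
0.095 17 [ 0.1033 -0.0029  0.0051] top z 0.0023
0.11 15 [ 0.1179 -0.0029  0.0049] top z 0.0026
0.125 22 [ 0.1335 -0.003   0.0056] top z 0.0022
0.14 17 [ 0.1495 -0.0025  0.0044] top z 0.0024
0.155 20 [ 0.162  -0.0024  0.0058] top z 0.0022
0.17 11 [ 0.1733 -0.0035  0.0042] top z 0.0022
side 175 [ 0.57243155 -0.3569016   0.20652049]
0.095 8 [ 0.1008 -0.0051  0.0087] top z 0.007
0.11 9 [ 0.1174 -0.0038  0.0071] top z 0.0036
0.125 4 [0.1395 0.0002 0.003 ] top z 0.0028
0.14 57 [ 0.1483 -0.0013  0.0041] top z 0.0026
0.155 53 [ 0.1628 -0.002   0.0049] top z 0.0026
0.17 41 [ 0.1748 -0.0015  0.0049] top z 0.0025
```

Request:
{"fn": "play_rows", "kwargs": {
  "commands": [
    [0.02, -0.006, 0, 0, 0, -0.01, 1],
    [0.06, -0.018, 0, 0, 0, -0.02, 1],
    [0.11, -0.033, 0, 0, 0, -0.03, 1],
    [0.16, -0.048, 0, 0, 0, -0.04, 1],
    [0.21, -0.063, 0, 0, 0, -0.05, 1],
    [0.26, -0.078, 0, 0, 0, -0.067, 1],
    [0.31, -0.093, 0, 0, 0, -0.067, 1],
    [0.35, -0.104, 0, 0, 0, -0.067, 1],
    [0.375, -0.111, 0, 0, 0, -0.067, 1],
    [0.384, -0.1135, 0, 0, 0, -0.067, 1]
  ],
  "grip_force": 55
}}

```text
time_s: 5.25
ee_pos: [0.4585, 0.028, 0.2063]
tcp_rot: [-0.0, 0.682, 0.731, -0.0]
force: [-0.8, -0.8, -0.4]
grip_width: 0.251
gripper_force: 54.9
```

Request:
{"fn": "play_rows", "kwargs": {
  "commands": [
    [0, 0, 0.01, 0, 0, 0, 1],
    [0, 0, 0.03, 0, 0, 0, 1],
    [0, 0, 0.055, 0, 0, 0, 1],
    [0, 0, 0.08, 0, 0, 0, 1],
    [0, 0, 0.105, 0, 0, 0, 1],
    [0, 0, 0.13, 0, 0, 0, 1],
    [0, 0, 0.15, 0, 0, 0, 1],
    [0, 0, 0.16, 0, 0, 0, 1],
    [0, 0, 0.16, 0, 0, 0, 1],
    [0, 0, 0.16, 0, 0, 0, 1]
  ],
  "grip_force": 55
}}

```text
time_s: 6.5
ee_pos: [0.4594, 0.0268, 0.0471]
tcp_rot: [0.0, 0.683, 0.73, 0.0]
force: [-0.3, 0.7, -1.1]
grip_width: 0.256
gripper_force: 54.9
```

```bash
python3 - <<'E'
from h import *
from plant import arm
for n in("scene","side","wrist"):
    st,m,p,d,W=look(n,n+"2");L=rod(p,d,W,st);print(n,len(L),st["ee_pos"].round(4),st["tcp_rot"].round(4))
    for a in np.arange(.065,.2,.03):
        Q=L[(L[:,0]>a)&(L[:,0]<a+.03)]
        if len(Q)>3:print("  rod",round(a,3),len(Q),np.median(Q,0).round(4),"top z",np.percentile(Q[:,2],5).round(4))
    k=mask(p,d,*C["blue"],(0,0,640,400))&(np.hypot(W[...,0]-.442,W[...,1]-.284)<.07)&(W[...,2]>.01)
    P=W[k]
    if len(P)>50:print("  blue",len(P),np.percentile(P,[1,99],0).round(4).tolist(),cv2.minAreaRect((P[:,:2]*1000).astype(np.float32)))
E
python3 -c "
import cv2,numpy as np
a=cv2.imread('pics/side2.png')[100:250,180:340];b=cv2.imread('pics/wrist2.png')
cv2.imwrite('pics/c2.png',np.hstack([cv2.resize(a,(400,375)),cv2.resize(b,(400,250))[:0] if 0 else cv2.copyMakeBorder(cv2.resize(b,(400,250)),0,125,0,0,0)]))"
```

```text
scene 285 [0.4594 0.0268 0.0471] [3.000e-04 6.831e-01 7.303e-01 3.000e-04]
  rod 0.065 65 [ 0.0807 -0.0019  0.0042] top z 0.0015
  rod 0.095 71 [ 0.1103 -0.0017  0.0041] top z 0.0022
  rod 0.125 73 [ 0.1413 -0.0019  0.0044] top z 0.0019
  rod 0.155 64 [ 0.1668 -0.0008  0.0046] top z 0.0014
  blue 1963 [[0.4029, 0.2539, 0.013], [0.4794, 0.3153, 0.0819]] ((442.436279296875, 283.7107849121094), (80.53423309326172, 61.571502685546875), 4.023982524871826)
side 0 [0.4595 0.0269 0.0472] [4.000e-04 6.831e-01 7.303e-01 4.000e-04]
  blue 380 [[0.4066, 0.2468, 0.0178], [0.4484, 0.3089, 0.0818]] ((427.9647216796875, 278.031494140625), (64.99554443359375, 44.680259704589844), 88.07921600341797)
wrist 3782 [0.4594 0.027  0.0472] [5.000e-04 6.830e-01 7.304e-01 4.000e-04]
  rod 0.065 1459 [ 0.0808 -0.0001  0.0034] top z 0.0019
  rod 0.095 1753 [0.1108 0.0003 0.0034] top z 0.0019
  rod 0.125 271 [0.1271 0.0002 0.0035] top z 0.002
```

View pics/c2.png

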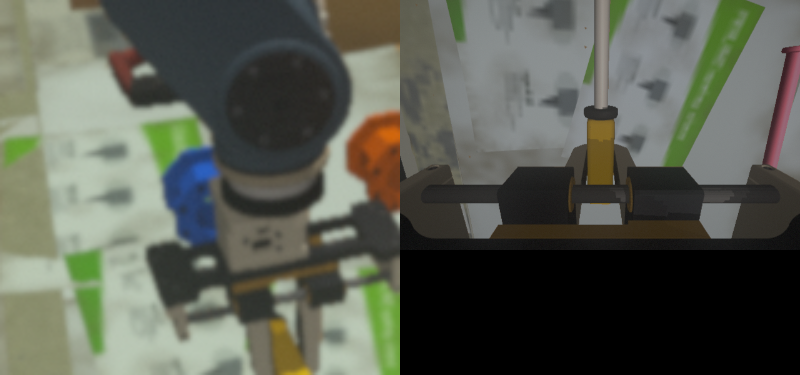

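The rod is level, lined up with the bore and at bore height. The left panel shows the arm in front of the blue reel; the right panel shows the handle held centrally, with the rod straight ahead. Now inserting.

Request:
{"fn": "play_rows", "kwargs": {
  "commands": [
    [0.01, 0, 0, 0, 0, 0, 1],
    [0.026, 0, 0, 0, 0, 0, 1],
    [0.042, 0, 0, 0, 0, 0, 1],
    [0.058, 0, 0, 0, 0, 0, 1],
    [0.074, 0, 0, 0, 0, 0, 1],
    [0.09, 0, 0, 0, 0, 0, 1],
    [0.106, 0, 0, 0, 0, 0, 1],
    [0.122, 0, 0, 0, 0, 0, 1],
    [0.136, 0, 0, 0, 0, 0, 1],
    [0.141, 0, 0, 0, 0, 0, 1]
  ],
  "grip_force": 55
}}

```text
time_s: 7.9
ee_pos: [0.4495, 0.1686, 0.0466]
tcp_rot: [0.0, 0.683, 0.731, -0.0]
force: [-0.4, -1.2, -1.2]
grip_width: 0.252
gripper_force: 54.9
```

```bash
cat >>h.py <<'E'
def reel(n,tag,cen):
    st,m,p,d,W=look(n,tag)
    q=st["tcp_rot"];r=Ro.from_quat([q[1],q[2],q[3],q[0]]);L=r.inv().apply(W.reshape(-1,3)-st["ee_pos"]).reshape(W.shape)
    k=mask(p,d,*C["blue"],(0,0,640,400))&(np.linalg.norm(L-[.116,0,.02],axis=-1)<.1)
    print(n,st["time_s"],st["ee_pos"].round(4),"f",st["force"].round(1),k.sum())
    if k.sum()>50:
        P=L[k];print("  tool coords",np.percentile(P,[1,99],0).round(4).tolist(),"world z",np.percentile(W[k][:,2],[1,99]).round(3),cv2.minAreaRect((P[:,:2]*1000).astype(np.float32)))
    R=rod(p,d,W,st)
    for a in np.arange(.065,.2,.03):
        Q=R[(R[:,0]>a)&(R[:,0]<a+.03)]
        if len(Q)>8:print("  rod",round(a,3),len(Q),np.median(Q,0).round(4),"top z",np.percentile(Q[:,2],5).round(4))
E
python3 - <<'E'
from h import *
for n in("scene","wrist"):reel(n,n+"3",0)
a=cv2.imread('pics/scene3.png')[220:345,180:380];b=cv2.imread('pics/wrist3.png')
cv2.imwrite('pics/c3.png',np.hstack([cv2.resize(a,(400,250)),cv2.resize(b,(400,250))]))
E
```

```text
scene 7.9 [0.4495 0.1686 0.0466] f [-0.4 -1.2 -1.2] 1848
  tool coords [[0.086, -0.0385, -0.0354], [0.1455, 0.0383, 0.0374]] world z [0.009 0.082] ((98.82937622070312, -0.20200347900390625), (95.51107788085938, 81.22388458251953), 0.1187276765704155)
  rod 0.065 91 [ 0.0906 -0.0072 -0.0201] top z -0.0233
  rod 0.095 311 [ 0.1107 -0.0048 -0.0195] top z -0.0218
  rod 0.125 382 [ 0.1433 -0.002   0.0076] top z -0.0216
  rod 0.155 94 [ 0.1676 -0.0009  0.0042] top z 0.002
wrist 7.95 [0.4495 0.1686 0.0466] f [-0.3 -0.1 -0.8] 13437
  tool coords [[0.083, -0.0259, -0.0357], [0.1233, 0.0333, -0.0058]] world z [0.052 0.082] ((104.38215637207031, 0.13352584838867188), (78.28759002685547, 43.43948745727539), 89.81853485107422)
  rod 0.065 2156 [ 0.0906 -0.0001 -0.0144] top z -0.0214
  rod 0.095 7407 [ 1.091e-01  1.000e-04 -2.010e-02] top z -0.0217
```

View pics/c3.png

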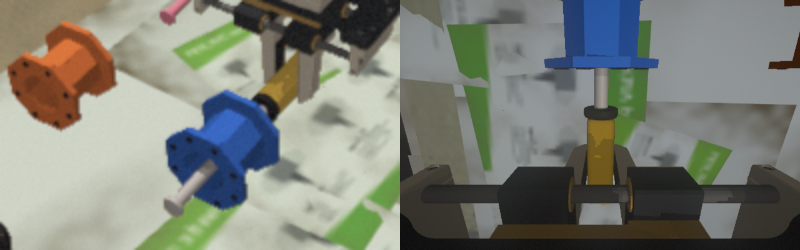

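The rod passes through the blue reel, which is centred on it with the rim showing at the far side. The orange reel hasn't moved. Lifting gently.

Request:
{"fn": "play_rows", "kwargs": {
  "commands": [
    [0, 0, -0.006, 0, 0, 0, 1],
    [0, 0, -0.012, 0, 0, 0, 1],
    [0, 0, -0.016, 0, 0, 0, 1],
    [0, 0, -0.02, 0, 0, 0, 1],
    [0, 0, -0.026, 0, 0, 0, 1],
    [0, 0, -0.034, 0, 0, 0, 1],
    [0, 0, -0.042, 0, 0, 0, 1],
    [0, 0, -0.05, 0, 0, 0, 1],
    [0, 0, -0.056, 0, 0, 0, 1],
    [0, 0, -0.058, 0, 0, 0, 1]
  ],
  "grip_force": 55
}}

```text
time_s: 9.25
ee_pos: [0.4497, 0.1678, 0.1051]
tcp_rot: [0.0, 0.683, 0.73, 0.0]
force: [-0.3, -0.8, -2.0]
grip_width: 0.254
gripper_force: 54.9
```

```bash
python3 - <<'E'
from h import *
for n in("scene","wrist"):reel(n,n+"4",0)
E
```

```text
scene 9.25 [0.4497 0.1678 0.1051] f [-0.3 -0.8 -2. ] 1963
  tool coords [[0.0881, -0.0387, -0.0179], [0.1465, 0.0377, 0.0572]] world z [0.048 0.123] ((116.63360595703125, 0.0703125), (62.42436218261719, 80.4000473022461), 0.30133989453315735)
  rod 0.065 231 [ 0.0911 -0.0018 -0.0099] top z -0.0179
  rod 0.095 291 [ 0.1099 -0.0063 -0.0023] top z -0.0043
  rod 0.125 345 [ 0.145  -0.0024 -0.0046] top z -0.0175
  rod 0.155 102 [ 0.1668 -0.0017  0.0046] top z 0.0025
wrist 9.3 [0.4497 0.1677 0.105 ] f [-0.2  1.  -1.7] 11509
  tool coords [[0.0843, -0.0256, -0.0182], [0.1294, 0.0333, 0.0121]] world z [0.093 0.123] ((111.22511291503906, 2.2657699584960938), (73.38783264160156, 54.272212982177734), 89.99787902832031)
  rod 0.065 3171 [ 0.0864 -0.0001 -0.0043] top z -0.0182
  rod 0.095 6321 [ 0.1108 -0.0002 -0.0027] top z -0.0042
  rod 0.125 597 [ 0.1263  0.0002 -0.0015] top z -0.0039
```

Request:
{"fn": "play_rows", "kwargs": {
  "commands": [
    [0, 0, -0.005, 0, 0, 0, 1],
    [0, 0, -0.015, 0, 0, 0, 1],
    [0, 0, -0.03, 0, 0, 0, 1],
    [0, 0, -0.045, 0, 0, 0, 1],
    [0, 0, -0.06, 0, 0, 0, 1],
    [0, 0, -0.075, 0, 0, 0, 1],
    [0, 0, -0.09, 0, 0, 0, 1],
    [0, 0, -0.105, 0, 0, 0, 1],
    [0, 0, -0.115, 0, 0, 0, 1],
    [0, 0, -0.12, 0, 0, 0, 1]
  ],
  "grip_force": 55
}}

```text
time_s: 10.6
ee_pos: [0.4497, 0.1677, 0.2252]
tcp_rot: [0.0, 0.683, 0.73, 0.0]
force: [-1.3, -0.9, -1.6]
grip_width: 0.251
gripper_force: 54.9
```

Request:
{"fn": "play_rows", "kwargs": {
  "commands": [
    [-0.008, 0.001, 0, 0, 0, 0.004, 1],
    [-0.024, 0.004, 0, 0, 0, 0.01, 1],
    [-0.048, 0.008, 0, 0, 0, 0.017, 1],
    [-0.078, 0.013, 0, 0, 0, 0.025, 1],
    [-0.108, 0.018, 0, 0, 0, 0.033, 1],
    [-0.138, 0.023, 0, 0, 0, 0.041, 1],
    [-0.168, 0.028, 0, 0, 0, 0.05, 1],
    [-0.198, 0.033, 0, 0, 0, 0.058, 1],
    [-0.228, 0.038, 0, 0, 0, 0.067, 1],
    [-0.258, 0.043, 0, 0, 0, 0.067, 1]
  ]
}}

```text
time_s: 11.85
ee_pos: [0.5095, -0.0889, 0.2242]
tcp_rot: [-0.0, 0.707, 0.707, -0.0]
force: [0.5, -0.6, -1.4]
grip_width: 0.252
gripper_force: 54.9
```

```bash
python3 - <<'E'
from h import *
for n in("scene","wrist"):reel(n,n+"5",0)
from plant import arm
print(delta((.572,-.351,.225),np.pi/2,arm.get_state()))
E
```

```text
scene 11.85 [ 0.5095 -0.0889  0.2242] f [ 0.5 -0.6 -1.4] 1461
  tool coords [[0.0881, -0.0389, -0.0172], [0.1474, 0.0379, 0.0581]] world z [0.166 0.241] ((100.29875183105469, -0.5368385314941406), (98.16631317138672, 81.52294158935547), 1.3164153099060059)
  rod 0.065 171 [ 0.0911 -0.0018 -0.0094] top z -0.0174
  rod 0.095 138 [ 0.109  -0.0097 -0.0009] top z -0.0042
  rod 0.125 270 [ 0.145  -0.0011 -0.0042] top z -0.0169
  rod 0.155 58 [ 0.1665 -0.0024  0.0054] top z 0.0029
wrist 11.9 [ 0.5103 -0.0915  0.2242] f [-0.1 -2.3 -2.3] 11917
  tool coords [[0.0816, -0.0247, -0.0184], [0.1294, 0.033, 0.0124]] world z [0.212 0.243] ((108.37662506103516, 5.424386978149414), (66.87870025634766, 54.324440002441406), 89.12216186523438)
  rod 0.065 3479 [ 0.0852 -0.0001 -0.0036] top z -0.0182
  rod 0.095 6341 [ 0.1108  0.0002 -0.0027] top z -0.0043
  rod 0.125 582 [ 0.1262 -0.0007 -0.0014] top z -0.0041
([-0.2609, 0.0629, -0.0008], [-0.0003, 0.0005, -0.0029])
```

Request:
{"fn": "play_rows", "kwargs": {
  "commands": [
    [-0.022, 0.0052, 0, 0, 0, 0, 1],
    [-0.05, 0.0118, 0, 0, 0, 0, 1],
    [-0.08, 0.0188, 0, 0, 0, 0, 1],
    [-0.11, 0.026, 0, 0, 0, 0, 1],
    [-0.14, 0.033, 0, 0, 0, 0, 1],
    [-0.17, 0.04, 0, 0, 0, 0, 1],
    [-0.2, 0.047, 0, 0, 0, 0, 1],
    [-0.228, 0.0536, 0, 0, 0, 0, 1],
    [-0.25, 0.0588, 0, 0, 0, 0, 1],
    [-0.263, 0.0622, 0, 0, 0, 0, 1]
  ]
}}

```text
time_s: 13.2
ee_pos: [0.5716, -0.3509, 0.224]
tcp_rot: [-0.0, 0.707, 0.707, -0.0]
force: [-0.2, 0.1, -1.6]
grip_width: 0.253
gripper_force: 54.9
```

Request:
{"fn": "play_rows", "kwargs": {
  "commands": [
    [0, 0, 0, 0, 0, 0, 1],
    [0, 0, 0, 0, 0, 0, 1],
    [0, 0, 0, 0, 0, 0, 1],
    [0, 0, 0, 0, 0, 0, 1],
    [0, 0, 0, 0, 0, 0, 1],
    [0, 0, 0, 0, 0, 0, 1],
    [0, 0, 0, 0, 0, 0, 1],
    [0, 0, 0, 0, 0, 0, 1],
    [0, 0, 0, 0, 0, 0, 1],
    [0, 0, 0, 0, 0, 0, 1]
  ]
}}

```text
time_s: 14.45
ee_pos: [0.572, -0.3498, 0.2247]
tcp_rot: [0.0, 0.707, 0.707, -0.0]
force: [0.7, 0.2, -1.1]
grip_width: 0.252
gripper_force: 54.9
```

```bash
python3 - <<'E'
from h import *
for n in("scene","wrist"):reel(n,n+"6",0)
from plant import arm
s=arm.get_state();print(s["ee_pos"],s["tcp_rot"],delta((.572,-.351,.225),np.pi/2,s))
a=cv2.imread('pics/scene6.png')[60:210,290:490];b=cv2.imread('pics/wrist6.png')
cv2.imwrite('pics/c6.png',np.hstack([cv2.resize(a,(400,300)),cv2.resize(b,(400,300))]))
E
```

```text
scene 14.45 [ 0.572  -0.3498  0.2247] f [ 0.7  0.2 -1.1] 978
  tool coords [[0.0842, -0.0389, -0.0175], [0.1472, 0.0362, 0.0577]] world z [0.167 0.242] ((98.65827941894531, -1.3145294189453125), (101.07270050048828, 80.9393539428711), 0.769281804561615)
  rod 0.065 128 [ 0.0891 -0.0033 -0.0079] top z -0.0177
  rod 0.095 59 [ 0.104  -0.0088  0.0008] top z -0.0041
  rod 0.125 189 [ 0.1437 -0.0017 -0.0034] top z -0.0166
  rod 0.155 30 [ 0.1663 -0.0028  0.0054] top z 0.0027
wrist 14.5 [ 0.572  -0.3498  0.2246] f [-0.2 -0.1 -2. ] 12143
  tool coords [[0.0828, -0.0328, -0.0182], [0.1293, 0.0334, 0.0123]] world z [0.212 0.243] ((109.6817626953125, -0.3941230773925781), (79.70172882080078, 54.60396957397461), 89.17010498046875)
  rod 0.065 3342 [ 0.0859 -0.0002 -0.0038] top z -0.0181
  rod 0.095 6339 [ 0.1107 -0.0002 -0.0026] top z -0.0042
  rod 0.125 579 [ 0.1262  0.0006 -0.0013] top z -0.0038
[ 0.57196815 -0.34979683  0.22460899] [-4.40834979e-06  7.07100650e-01  7.07112912e-01  7.21825301e-06] ([-0.0012, 0.0, -0.0004], [0.0, -0.0, 0.0])
```

View pics/c6.png

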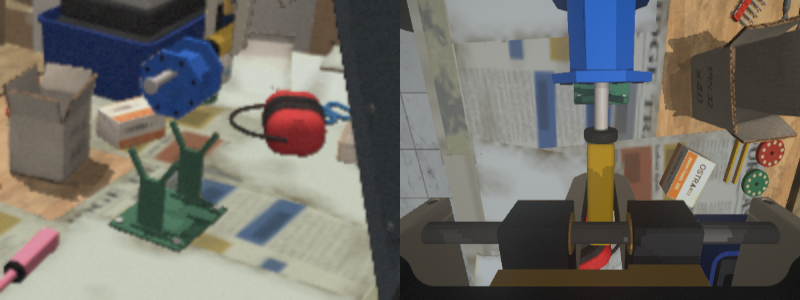

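The reel hangs centred over the stand: its centre is at y ≈ -0.233 and the stand's at -0.235. Lowering.

Request:
{"fn": "play_rows", "kwargs": {
  "commands": [
    [-0.001, 0.0003, 0.008, 0, 0, 0, 1],
    [-0.001, 0.0003, 0.02, 0, 0, 0, 1],
    [-0.001, 0.0003, 0.035, 0, 0, 0, 1],
    [-0.001, 0.0003, 0.05, 0, 0, 0, 1],
    [-0.001, 0.0003, 0.065, 0, 0, 0, 1],
    [-0.001, 0.0003, 0.08, 0, 0, 0, 1],
    [-0.001, 0.0003, 0.095, 0, 0, 0, 1],
    [-0.001, 0.0003, 0.107, 0, 0, 0, 1],
    [-0.001, 0.0003, 0.115, 0, 0, 0, 1],
    [-0.001, 0.0003, 0.118, 0, 0, 0, 1]
  ]
}}

```text
time_s: 15.8
ee_pos: [0.5722, -0.3508, 0.1062]
tcp_rot: [-0.0, 0.707, 0.707, -0.0]
force: [0.4, 0.0, -1.5]
grip_width: 0.258
gripper_force: 54.9
```

Request:
{"fn": "play_rows", "kwargs": {
  "commands": [
    [0, 0, 0.002, 0, 0, 0, 1],
    [0, 0, 0.004, 0, 0, 0, 1],
    [0, 0, 0.006, 0, 0, 0, 1],
    [0, 0, 0.007, 0, 0, 0, 1],
    [0, 0, 0.008, 0, 0, 0, 1],
    [0, 0, 0.009, 0, 0, 0, 1],
    [0, 0, 0.009, 0, 0, 0, 1],
    [0, 0, 0.009, 0, 0, 0, 1],
    [0, 0, 0.009, 0, 0, 0, 1],
    [0, 0, 0.009, 0, 0, 0, 1]
  ]
}}

```text
time_s: 17.05
ee_pos: [0.5726, -0.351, 0.0988]
tcp_rot: [0.0, 0.707, 0.707, 0.0]
force: [-2.4, 1.9, 7.6]
grip_width: 0.255
gripper_force: 54.9
```

```bash
python3 - <<'E'
from h import *
for n in("scene","wrist","side"):reel(n,n+"7",0)
E
```

```text
scene 17.05 [ 0.5726 -0.351   0.0988] f [-2.4  1.9  7.6] 719
  tool coords [[0.0845, -0.0395, -0.0195], [0.1475, 0.0334, 0.0554]] world z [0.043 0.118] ((108.80152893066406, -0.9474334716796875), (78.74308776855469, 118.53955841064453), 89.28327178955078)
  rod 0.065 110 [ 0.0896 -0.0017 -0.01  ] top z -0.0185
  rod 0.095 63 [ 0.1061 -0.0103 -0.0024] top z -0.0056
  rod 0.125 143 [ 0.1435  0.0003 -0.0074] top z -0.0192
  rod 0.155 141 [ 0.1702 -0.0041  0.0177] top z 0.001
wrist 17.1 [ 0.5725 -0.351   0.0988] f [-2.4  1.4  8.7] 12511
  tool coords [[0.0825, -0.033, -0.0192], [0.1361, 0.0345, 0.0312]] world z [0.068 0.118] ((116.06910705566406, -0.5842552185058594), (79.88542938232422, 67.8283462524414), 89.16158294677734)
  rod 0.065 4061 [ 0.0843 -0.0006 -0.0038] top z -0.019
  rod 0.095 6459 [ 0.1108 -0.0002 -0.0039] top z -0.0055
  rod 0.125 491 [ 0.126   0.001  -0.0022] top z -0.0054
side 17.15 [ 0.5726 -0.3509  0.0988] f [-1.6  0.9  8.8] 605
  tool coords [[0.1082, -0.0359, -0.0191], [0.1404, 0.0167, 0.0091]] world z [0.09  0.118] ((123.70069122314453, -8.23455810546875), (56.48482894897461, 34.27672576904297), 84.73796844482422)
  rod 0.095 170 [ 0.1172 -0.0068 -0.0035] top z -0.0052
  rod 0.125 366 [ 0.1361 -0.0024 -0.007 ] top z -0.0185
  rod 0.155 97 [ 0.1666 -0.0029  0.0028] top z -0.0014
```

Both forks carry the rod: there is 8 N of upward contact, and the reel top at 0.118 puts its centre at about 0.077. Releasing and retreating straight up.

Request:
{"fn": "play_rows", "kwargs": {
  "commands": [
    [0, 0, -0.001, 0, 0, 0, 0.2],
    [0, 0, -0.001, 0, 0, 0, 0],
    [0, 0, -0.001, 0, 0, 0, -0.3],
    [0, 0, -0.001, 0, 0, 0, -0.6],
    [0, 0, -0.001, 0, 0, 0, -0.6],
    [0, 0, -0.001, 0, 0, 0, -0.6],
    [0, 0, -0.01, 0, 0, 0, -0.6],
    [0, 0, -0.03, 0, 0, 0, -0.6],
    [0, 0, -0.06, 0, 0, 0, -0.6],
    [0, 0, -0.1, 0, 0, 0, -0.6]
  ]
}}

```text
time_s: 18.45
ee_pos: [0.5721, -0.3507, 0.1996]
tcp_rot: [-0.0, 0.707, 0.707, 0.0]
force: [0.9, -0.3, -0.1]
grip_width: 0.802
gripper_force: 0.0
```

Request:
{"fn": "play_rows", "kwargs": {
  "commands": [
    [0, 0, -0.05, 0, 0, 0, -0.6],
    [0, 0, -0.08, 0, 0, 0, -0.6],
    [0, 0, -0.08, 0, 0, 0, -0.6],
    [0, 0, -0.08, 0, 0, 0, -0.6],
    [0, 0, -0.08, 0, 0, 0, -0.6],
    [0, 0, -0.08, 0, 0, 0, -0.6],
    [0, 0, -0.08, 0, 0, 0, -0.6],
    [0, 0, -0.08, 0, 0, 0, -0.6],
    [0, 0, -0.08, 0, 0, 0, -0.6],
    [0, 0, -0.08, 0, 0, 0, -0.6]
  ]
}}

```text
time_s: 19.7
ee_pos: [0.5723, -0.3508, 0.2776]
tcp_rot: [0.0, 0.707, 0.707, 0.0]
force: [-0.1, 0.3, -0.2]
grip_width: 0.799
gripper_force: 0.0
```

```bash
python3 - <<'E'
from h import *
for n in("scene","side","wrist"):
    st,m,p,d,W=look(n,n+"8")
    near=np.linalg.norm(W-[.572,-.235,.08],axis=-1)<.09
    P=W[mask(p,d,*C["blue"],(0,0,640,400))&near]
    if len(P)>30:print(n,"blue",np.percentile(P,[1,99],0).round(4).tolist())
    Y=W[mask(p,d,*C["yellow"],(0,0,640,400))&(np.linalg.norm(W-[.572,-.352,.09],axis=-1)<.07)]
    if len(Y)>30:
        T=Y[Y[:,2]>.097];print("  yellow",np.percentile(Y,[1,99],0).round(4).tolist(),cv2.minAreaRect((T[:,:2]*1000).astype(np.float32)))
    O=W[mask(p,d,*C["orange"],(0,0,640,400))&(np.linalg.norm(W-[.628,.298,.04],axis=-1)<.1)]
    if len(O)>30:print("  orange",cv2.minAreaRect((O[:,:2]*1000).astype(np.float32)))
print(st["time_s"],st["ee_pos"])
a=cv2.imread('pics/scene8.png')[60:210,290:490];b=cv2.imread('pics/side8.png')[220:400,320:560]
cv2.imwrite('pics/c8.png',np.hstack([cv2.resize(a,(400,300)),cv2.resize(b,(400,300))]))
E
```

```text
scene blue [[0.5324, -0.267, 0.0432], [0.6053, -0.2034, 0.1177]]
  yellow [[0.559, -0.3851, 0.0872], [0.5822, -0.3065, 0.105]] ((570.7543334960938, -345.94659423828125), (86.29077911376953, 23.799179077148438), 88.6065902709961)
  orange ((627.4518432617188, 297.245361328125), (81.36971282958984, 63.026023864746094), 6.099759578704834)
side blue [[0.535, -0.27, 0.0488], [0.6059, -0.2111, 0.1177]]
  yellow [[0.5596, -0.3939, 0.0869], [0.5824, -0.3112, 0.1048]] ((571.2822875976562, -351.8772888183594), (86.79366302490234, 23.70769691467285), 89.91266632080078)
  orange ((626.2268676757812, 292.63629150390625), (74.90477752685547, 64.41564178466797), 7.0185980796813965)
wrist blue [[0.536, -0.2674, 0.0881], [0.608, -0.2089, 0.1183]]
  yellow [[0.5603, -0.3906, 0.1001], [0.5827, -0.309, 0.1046]] ((571.7273559570312, -350.144775390625), (82.75616455078125, 22.62534523010254), 89.48576354980469)
19.8 [ 0.57225527 -0.35081581  0.2776538 ]
```

View pics/c8.png

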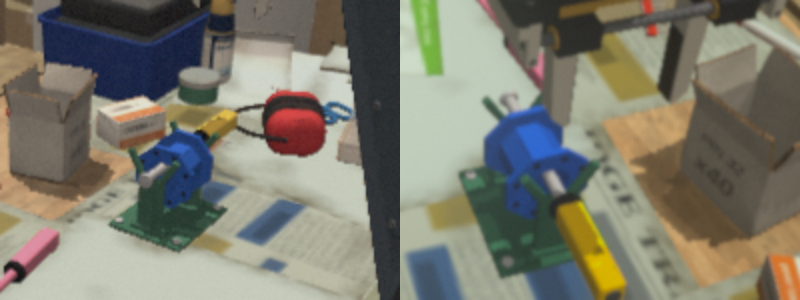

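The axle lies level in both forks and the blue reel hangs between them. The orange reel is where it started, and the gripper is clear.

```bash
python3 -c "
from plant import arm
print(arm.sign_off())"
```

```text
the job is handed in; nothing more can be done
None
```

The job is handed in at about 20 s: the blue reel hangs on the axle between both forks of the stand, released and with the gripper clear, and the orange reel was not moved; the sign-off gave no verdict.

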